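# Index the bench mixer over the beaker and set its speed

### The job

Lift the mixer's sprung plunger clear of its index plate, swing the head round until the shaft stands over the open beaker (not the closed jar), and let the plunger drop fully home. Then turn the speed collar on the head's sloping panel to 7, and let go. Leave the beaker, jar, bottles and other things on the bench as they stand.

Things in the scene. Friction and masses are not known exactly. Their poses are not given: they have to be found in the camera images.
- mixer: bench mixer's fixed white foot, 12 mm thick, 140 mm wide at the swivel, 260 mm wide under the vessels. Origin on the vertical swivel axis at bench height; x points to the vessels, z up. Vessels stand 150 mm from the axis at +-0.611 rad (35 deg) from x. A steel index plate (top 150 mm high) on the other side has 14 mm notches 75 mm from the axis, at +-0.611 rad from -x
- head (a joint): swivel angle of the grey head (rad, anticlockwise from above, limits +-0.80): 0 = along the mixer's x, shaft between the vessels; +0.611 or -0.611 = shaft over the vessel on that side and plunger over a notch. Head 120 x 120 mm, 165 to 276 mm high, 65 to 189 mm from the axis; its arm (top 176 mm high) runs back past the axis to the plunger. Swings with light friction, about 2 N at the plunger
- plunger (a joint): lift of the sprung index plunger (m): 0 = fully home in a notch, about 0.010 = riding on top of the index plate between notches, 0.018 = upper stop. The spring pushes it down with 6 N (home) to 10 N (up)
- plunger_grip (a point): middle of the plunger's black knob: upright cylinder, 30 mm diameter, 38 mm tall (19 mm either way), this point 212 mm above the bench when home, with 5 mm free below the knob. On the tail of the head's arm, 75 mm from the swivel axis, on the side away from the shaft; swings with the head, rises with the plunger
- speed_collar (a joint): angle of the mixer's speed collar (rad): 0 = value 1, each value is one click of 0.5236 rad (30 degrees), so value n is (n - 1) x 0.5236, and 9 is the last. Grows clockwise seen looking down on the collar. Detents pull it into the nearest value; a click takes about 0.15 N m
- collar_grip (a point): middle of the black fluted speed collar: 49 mm diameter, 36 mm long, on the head's sloping panel, 102 mm from the swivel axis, 268 mm high. z = its axis, out of the panel: up, leaning 35 deg back towards the swivel axis. A 62 mm skirt lies 20 mm, the panel 28 mm below this point along the axis. White pointer on the collar; black numerals 1 to 9 on the panel, 5 uphill
- shaft_tip (a point): lower end of the mixing shaft (steel cage 34 mm across) under the head, 97 mm above the bench, 150 mm from the swivel axis; passes 15 mm over the vessels
- beaker: open glass beaker, 76 mm across, 70 mm tall, standing on one of the two discs of the mixer's foot (12 mm above the bench); origin under its centre
- powder_jar: closed white jar with a black cap, 70 mm across, 70 mm tall, on the foot's other disc; origin under its centre
- tall_bottle: white plastic bottle, 68 mm across, 230 mm tall, beside the mixer's swivel; bystander; origin under its centre
- amber_bottle: amber glass bottle, 68 mm across, 200 mm tall, beside the mixer's swivel; bystander; origin under its centre
- small_jar: white jar, 56 mm across, 75 mm tall, on the robot's side of the mixer; bystander; origin under its centre
- spatula: steel spatula 160 mm long lying on the bench on the robot's side of the mixer; bystander; origin under its middle, x along it
- balance: white laboratory balance, fixed, 210 x 170 x 72 mm, at the mixer's side; bystander; origin under its centre

How it is judged:
On the way, in this order (a step that is already met when the one before it is completed fails the run):
1. the plunger is lifted clear of the index plate (more than 12 mm) (value of joint plunger above 0.012 m), for 0.1 s.
2. the shaft stands over the beaker and the plunger is home (horizontal distance between shaft_tip and beaker below 0.02 m and value of joint plunger below 0.003 m), for 0.2 s.
3. the speed collar stands at 7 (value of joint speed_collar between 2.9716 and 3.3116 rad), for 0.2 s.
At the end, for the whole second after the job is handed in: The shaft is over the beaker (axes within 20 mm), the plunger is home in its notch (lift under 3 mm), the speed collar rests at 7 (within 0.17 rad), and the beaker stands upright (all of step 2 and all of step 3 and velocity of joint speed_collar between -0.1 and 0.1 rad/s and angle between beaker's own z axis and vertical below 0.1 rad); the robot touches nothing.
It fails at once if the beaker or the powder jar is shifted by more than 20 mm or tipped over (distance of any of beaker, powder_jar from where it was at the start of the episode above 0.02 m or angle between any of beaker, powder_jar's own z axis and vertical above 0.3 rad).
It fails at once if a bottle is shifted by more than 20 mm or tipped over (distance of any of tall_bottle, amber_bottle from where it was at the start of the episode above 0.02 m or angle between any of tall_bottle, amber_bottle's own z axis and vertical above 0.3 rad).
It fails at once if the small jar or the spatula is shifted by more than 20 mm or tipped over (distance of any of small_jar, spatula from where it was at the start of the episode above 0.02 m or angle between any of small_jar, spatula's own z axis and vertical above 0.3 rad).
It also fails if it takes over 72 s, if anything falls off the work surface, if the arm or the gripper's body presses on something with over 40 N, if the wrist force passes 120 N, or if a joint passes its speed limit or range.

### The arm

A 6-joint arm with a two-finger parallel gripper is mounted at the origin on the work surface. World frame = base frame: x ahead of the robot, y to its left, z up, the work surface at z = 0. Lengths are in m, angles in rad, forces in N, time in s.
With the tool pointing down it reaches from about 0.35 to 0.775 m from the base axis. Payload 5.5 kg.
Tool frame: the origin (TCP) lies between the finger pads; the fingertips stand 17 mm ahead of it and the grasp point (between the pads) lies 2 mm behind it (env.finger_overhang is the distance from the TCP to the fingertips, in m); z points along the fingers, y is the line along which they close (so a half turn about z gives the same grasp; the last joint's range is limited). The gripper opens to 85 mm and grips with 20 to 120 N. Pads are 22 mm wide; open, the fingers measure 114 mm over their backs; the gripper's body (76 mm by 85 mm) begins 54 mm behind the grasp point. The pads swing forward as they close: fully open they stand 13 mm farther back than shut.
Start: joints at [-1.361, 0.313, 0.046, 1.304, 0, 1.431], TCP at [0.197, -0.54, 0.248] pointing down, gripper open.
Joint ranges: [-2.76, 2.76], [-0.86, 1.69], [-1.03, 1.26], [-2.2, 2.34], [-1.47, 1.5], [-3.14, 3.14]. Speed limits (rad/s): [2.57, 2.57, 3.14, 3.14, 3.14, 3.14].

### API

Orientations are given as a unit quaternion [w, x, y, z].
In Python, from workcell import env gives the robot as it stands. The module is installed in compiled form; this text tells all that it offers.
- The arm moves only by the shell command python3 -m pendant 'ROWS' [FORCE]. ROWS is JSON, a list of rows, each a list of 5 numbers: the gripper's target within -1 to 1 (fully open at 1, half-way at 0, shut at -1), then the shift along the tool's x, y, z in m, then the turn about the tool's z in rad. A call has 1 to 8 rows; each row shifts and turns the commanded pose from where the row before left it, along the tool's axes as they then stand; what a row does not reach is not made up. A row lasts 1/8 s, in which the tool goes at most 62.5 mm and 10.7 degrees, less where a joint would pass 70% of its speed; a pose out of reach is approached as far as the arm can. A call with a gripper value outside its range is refused whole. The fingers move at their own pace and stop on an object; FORCE is the grip in N (left out, the last holds). Time passes only in rows, so rows that do not move let the fingers close. It gives the time, the measured TCP pose, the force, the opening and the grip force at its end, in the units of the state.
- env.get_state(): the state, without advancing time (a new reading comes with each control period).
- env.read_camera(name): name is "scene" or "top"; returns the picture (420x560x3 uint8, red, green, blue); there is no depth.
- env.calibration(name): a dict with "K" (3x3 intrinsics, pixels), "T" (4x4, takes a point from camera to world coordinates). Camera axes: x right, y down, z forward; pixel columns grow to the right and rows downward; lengths in m; the calibration is good to about 2 mm. A picture is of the moment at which its call begins. calibration takes no time and is no camera call.
- env.hand_in(): hands the job in; it is judged then, once.
Trained networks look in the newest picture that a camera, given by its name, has taken for a name from the list of things; names that differ only in an ending like _2 or _b are one class to them, and where a whole thing is asked for, a point or a joint stands for the part that bears it (a point fixed in the world has none). Each returns a list of dicts, best first, with "score" (0 to 1); they miss things now and then, are a little off and sometimes report something else, mostly with a low value. They report only what shows in the picture. A call takes as long as a camera call.
- env.recognise(camera, label): "centre" ([column, row] in pixels, amid what is visible of it).
The state is a dict: "clock": time; "joint_pos": joint angles; "qvel": joint speeds; "tau": joint torques, N m; "tcp_pos": TCP position; "orientation": TCP orientation; "wrist_force": force on the tool from outside, world axes, zero at the start; "ft_torque": the same for the moment, N m; "finger_gap": finger opening in m; "grip_force": force on a finger pad.
Only numpy, scipy, OpenCV 4.12 (cv2) and the standard library are available. Lean on these libraries where they do the work, as an engineer would, in place of code of your own. Each camera call takes 0.05 s, during which the arm holds its last target. There are 200 camera calls.

## Working session

There is one attempt and no reset: what is moved stays moved. The work goes in short steps, Python scripts to look and compute and a shell command to move; the robot and the scene stay as the last step left them, time stands still between calls to the robot, and variables do not carry over. Pictures are saved under pics/ and viewed, at most 10 in all, crops included, and the job is handed in when it is done.

```bash
mkdir -p pics; python3 - <<'E'
from workcell import env
import cv2, numpy as np
for c in ("scene","top"):
    im=env.read_camera(c); cv2.imwrite(f"pics/{c}0.png",im[:,:,::-1])
    k=env.calibration(c); print(c,np.round(k["K"],1).tolist(),np.round(k["T"],4).tolist())
    for l in ["mixer","head","plunger_grip","collar_grip","shaft_tip","beaker","powder_jar","tall_bottle","amber_bottle","small_jar","spatula","balance"]:
        r=env.recognise(c,l); print(c,l,[(np.round(d["centre"]).tolist(),round(d["score"],2)) for d in r[:2]])
print(env.get_state())
E
```

```text
scene [[505.2, 0.0, 281.7], [0.0, 505.2, 208.8], [0.0, 0.0, 1.0]] [[-0.5745, 0.5147, -0.6364, 1.412], [0.8185, 0.3648, -0.4438, 0.6273], [0.0038, -0.7759, -0.6309, 1.0607], [0.0, 0.0, 0.0, 1.0]]
scene mixer [([339.0, 285.0], 0.94)]
scene head [([342.0, 264.0], 0.94)]
scene plunger_grip [([348.0, 208.0], 0.5)]
scene collar_grip [([345.0, 245.0], 0.8), ([292.0, 237.0], 0.31)]
scene shaft_tip [([347.0, 269.0], 0.6)]
scene beaker [([352.0, 321.0], 0.6)]
scene powder_jar [([230.0, 225.0], 0.58)]
scene tall_bottle [([292.0, 234.0], 0.55), ([344.0, 247.0], 0.48)]
scene amber_bottle [([403.0, 279.0], 0.67), ([344.0, 267.0], 0.52)]
scene small_jar [([386.0, 255.0], 0.6)]
scene spatula []
scene balance [([228.0, 224.0], 0.91)]
top [[466.3, 0.0, 282.2], [0.0, 466.3, 206.1], [0.0, 0.0, 1.0]] [[-0.0301, -0.9894, 0.1421, 0.3838], [-0.9995, 0.0284, -0.0138, -0.0081], [0.0097, -0.1424, -0.9898, 1.3705], [0.0, 0.0, 0.0, 1.0]]
top mixer [([185.0, 190.0], 0.93)]
top head [([172.0, 177.0], 0.79), ([204.0, 239.0], 0.63)]
top plunger_grip []
top collar_grip [([163.0, 169.0], 0.81), ([180.0, 277.0], 0.69)]
[... 357 characters left out ...]
_pos': array([-1.36061986e+00,  3.13186063e-01,  4.60675806e-02,  1.30358782e+00,
        1.30250159e-05,  1.43119265e+00]), 'qvel': array([ 6.65048780e-04, -4.88272952e-05,  2.71371152e-04, -3.95497494e-04,
       -1.25525131e-03,  2.38598379e-04]), 'tau': array([-9.82394304e-04, -4.80464602e+01,  2.98814374e+01,  4.02900378e-04,
       -5.70538032e-04, -2.34146718e-06]), 'tcp_pos': array([ 0.1970461 , -0.54021422,  0.24831784]), 'orientation': array([4.47551262e-05, 9.84745672e-01, 1.73999885e-01, 8.09646738e-06]), 'wrist_force': array([-0.11574425,  0.31590362, -0.36370349]), 'ft_torque': array([-0.02166805,  0.01948222,  0.01916745]), 'grip_force': 0.0, 'finger_gap': 0.08576544051376232}
```

```bash
ls -la .
```

```text
total 12
drwxr-xr-x  3 agent agent 4096 Dec  3 07:16 .
drwxr-xr-x 23 root  root  4096 Dec  3 07:16 ..
drwxr-xr-x  2 agent agent 4096 Dec  3 07:16 pics
```

View pics/top0.png

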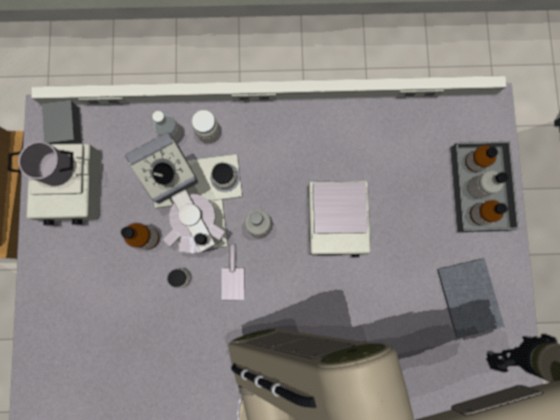

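View pics/scene0.png

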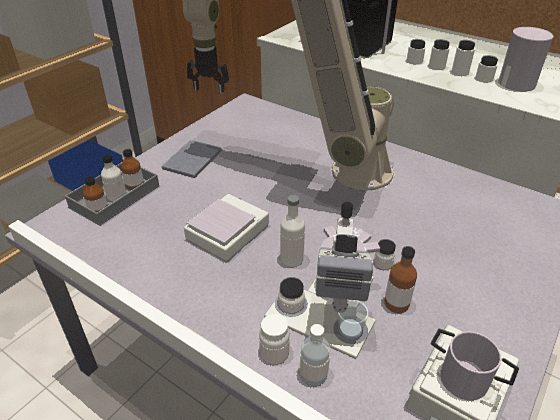

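```bash
cat > h.py <<'E'
import numpy as np, cv2
from workcell import env
def at(c,uv,z):
    k=env.calibration(c);K,T=np.array(k["K"]),np.array(k["T"])
    d=T[:3,:3]@np.linalg.solve(K,[uv[0],uv[1],1.]);return T[:3,3]+d*(z-T[2,3])/d[2]
def px(c,p):
    k=env.calibration(c);K,T=np.array(k["K"]),np.array(k["T"])
    q=K@(T[:3,:3].T@(np.array(p)-T[:3,3]));return q[:2]/q[2]
E
python3 - <<'E'
import cv2,numpy as np
from h import *
a=cv2.imread("pics/top0.png")[120:300,100:300]; b=cv2.imread("pics/scene0.png")[190:370,250:430]
cv2.imwrite("pics/c0.png",cv2.resize(a,(800,720)[:2] if 0 else (660,594),interpolation=cv2.INTER_CUBIC))
cv2.imwrite("pics/c1.png",cv2.resize(b,(594,594),interpolation=cv2.INTER_CUBIC))
E
```

```text
(no output)
```

View pics/c0.png

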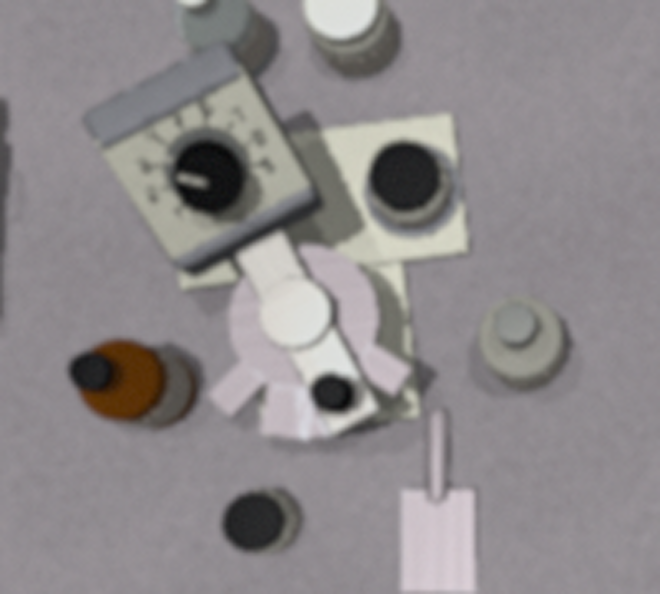

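View pics/c1.png

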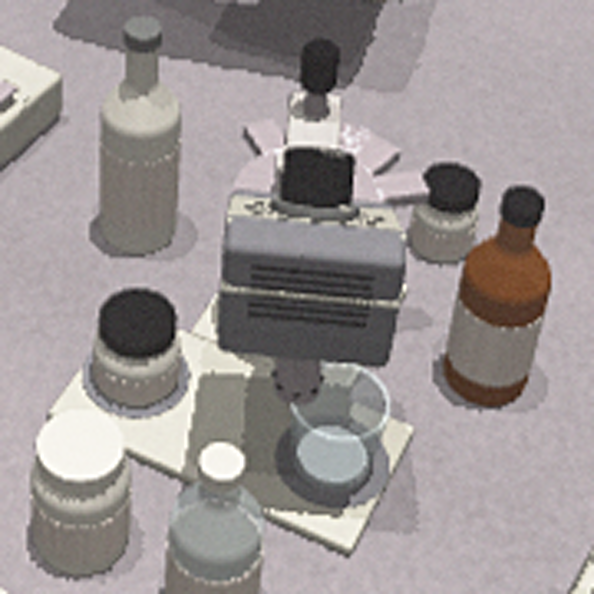

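```bash
python3 - <<'E'
from h import *
t=lambda x,y:(100+x/3.3,120+y/3.3); s=lambda x,y:(250+x/3.3,190+y/3.3)
J=at("top",t(405,177),.082); J2=at("scene",s(138,318),.082)
B=at("scene",s(333,455),.014);B2=at("scene",s(340,402),.082)
S=at("top",t(296,312),.185); S2=at("top",t(296,312),.2)
Kn=at("top",t(333,393),.231);Ks=at("scene",s(319,52),.229)
C=at("top",t(209,176),.283)
for n in "J J2 B B2 S S2 Kn Ks C".split(): print(n,np.round(eval(n),4))
Jm=(J+J2)[:2]/2;Bm=(B+B2)[:2]/2;m=(Jm+Bm)/2;d=Jm-Bm;L=np.linalg.norm(d);print("JB",L)
x=np.array([-d[1],d[0]])/L
if x[0]<0:x=-x
A=m-x*.1229;print("axis",A,"x yaw",np.degrees(np.arctan2(x[1],x[0])))
h=lambda v:np.degrees(np.arctan2(v[1],v[0]))
print("head dir collar-knob",h((C-Kn)[:2]),np.linalg.norm((C-Kn)[:2]),"axis from them",Kn[:2]+(C-Kn)[:2]*75/167,"beaker dir",h(Bm-A),"jar",h(Jm-A))
for n,p,z in (("small_jar",t(253,520),.075),("amber",t(93,372),.2),("tall",t(517,325),.23),("spat",t(437,490),.0)):print(n,at("top",p,z))
E
```

```text
J [0.6657 0.1387 0.082 ]
J2 [0.6695 0.1427 0.082 ]
B [0.6477 0.3112 0.014 ]
B2 [0.6517 0.3123 0.082 ]
S [0.5388 0.2125 0.185 ]
S2 [0.5369 0.2097 0.2   ]
Kn [0.4716 0.1768 0.231 ]
Ks [0.4637 0.1745 0.229 ]
C [0.6264 0.2566 0.283 ]
JB 0.1720166355669105
axis [0.53642385 0.2133976 ] x yaw 5.987091119035402
head dir collar-knob 27.261881045749004 0.17413603279286083 axis from them [0.54116513 0.21261718] beaker dir 40.97232671907018 jar -28.99814448099938
small_jar [0.38012574 0.26895789 0.075     ]
amber [0.49535134 0.36371165 0.2       ]
tall [0.51841372 0.03979265 0.23      ]
spat [0.40119228 0.12319781 0.        ]
```

```bash
python3 -m pendant '[[1,0,0,-0.012,-0.18],[1,0,0,-0.012,-0.18],[1,0,0,-0.012,-0.18],[1,0,0,-0.012,-0.18],[1,0,0,-0.012,-0.18],[1,0,0,-0.012,-0.18],[1,0,0,-0.012,-0.18],[1,0,0,-0.012,-0.18]]' 30
python3 -m pendant '[[1,0,0,0,-0.18],[1,0,0,0,-0.18],[1,0,0,0,-0.18],[1,0,0,0,-0.18],[1,0,0,0,-0.18],[1,0,0,0,-0.18],[1,0,0,0,-0.18],[1,0,0,0,-0.18]]'
python3 -m pendant '[[1,0,0,0,-0.18],[1,0,0,0,-0.18],[1,0,0,0,-0.03],[1,0,0,0,0]]'
cat >> h.py <<'E'
def go(p,n=0):
    from scipy.spatial.transform import Rotation as R
    s=env.get_state();q=s["orientation"];M=R.from_quat(q,scalar_first=True)
    d=M.inv().apply(np.array(p)-s["tcp_pos"]);x=M.apply([1,0,0])
    print("t",round(s["clock"],2),"tcp",np.round(s["tcp_pos"],4),"yaw x deg",round(np.degrees(np.arctan2(x[1],x[0])),1),"shift",np.round(d,4),"gap",round(s["finger_gap"],4),"F",np.round(s["wrist_force"],1),"j",np.round(s["joint_pos"],2))
E
python3 -c "
from h import *
go([.45,-.2,.344]);go([.472,.177,.344])"
```

```text
clock: 2.3
tcp_pos: [0.197, -0.5402, 0.3447]
orientation: [0.0, 0.623, 0.782, -0.0]
wrist_force: [0.4, -0.4, -0.1]
finger_gap: 0.0856
grip_force: 0.0
clock: 3.3
tcp_pos: [0.1971, -0.5402, 0.3443]
orientation: [0.0, -0.047, 0.999, -0.0]
wrist_force: [-0.2, -1.0, 0.4]
finger_gap: 0.0853
grip_force: 0.0
clock: 3.8
tcp_pos: [0.1971, -0.5402, 0.3443]
orientation: [-0.0, -0.236, 0.972, -0.0]
wrist_force: [0.2, 0.4, 0.3]
finger_gap: 0.0853
grip_force: 0.0
t 3.8 tcp [ 0.1971 -0.5402  0.3443] yaw x deg -152.7 shift [-3.807e-01  1.866e-01  3.000e-04] gap 0.0853 F [0.2 0.4 0.3] j [-1.36  0.31  0.27  1.54 -0.   -1.84]
t 3.8 tcp [ 0.1971 -0.5402  0.3443] yaw x deg -152.7 shift [-5.729e-01  5.116e-01  3.000e-04] gap 0.0853 F [0.2 0.4 0.3] j [-1.36  0.31  0.27  1.54 -0.   -1.84]
```

```bash
python3 -m pendant '[[1,-0.0476,0.0233,0,0],[1,-0.0476,0.0233,0,0],[1,-0.0476,0.0233,0,0],[1,-0.0476,0.0233,0,0],[1,-0.0476,0.0233,0,0],[1,-0.0476,0.0233,0,0],[1,-0.0476,0.0233,0,0],[1,-0.0476,0.0233,0,0]]' >/dev/null
python3 -m pendant '[[1,-0.024,0.0406,0,0],[1,-0.024,0.0406,0,0],[1,-0.024,0.0406,0,0],[1,-0.024,0.0406,0,0],[1,-0.024,0.0406,0,0],[1,-0.024,0.0406,0,0],[1,-0.024,0.0406,0,0],[1,0,0,0,0]]' >/dev/null
python3 - <<'E'
from h import *
go([.472,.177,.222])
im=env.read_camera("scene"); a=im[100:370,230:470][:,:,::-1]
k=env.read_camera("top")[110:290,100:300][:,:,::-1]
cv2.imwrite("pics/s1.png",np.hstack([cv2.resize(a,(400,450)),cv2.resize(k,(400,360))[:450] if 0 else cv2.copyMakeBorder(cv2.resize(k,(400,360)),0,90,0,0,0)]))
E
```

```text
t 5.8 tcp [0.4675 0.1328 0.3442] yaw x deg -152.4 shift [-0.0244  0.0371  0.1222] gap 0.0855 F [ 0.7 -0.4  0.4] j [ 0.11  0.13  0.04  1.49  0.   -0.37]
```

View pics/s1.png

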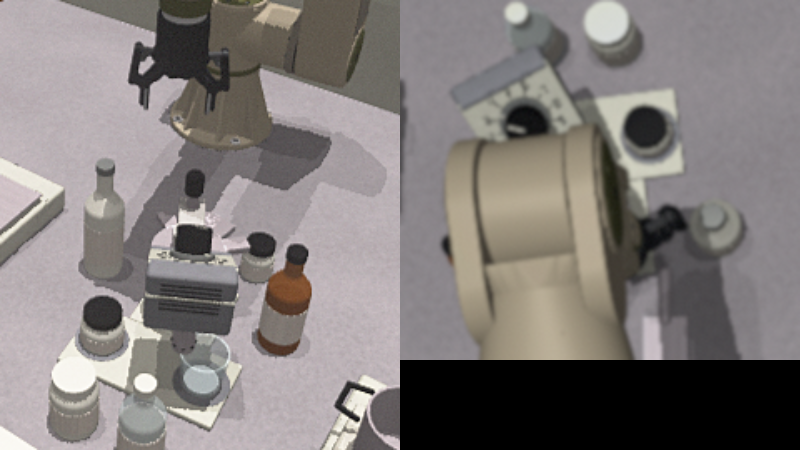

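```bash
python3 -m pendant '[[1,-0.0244,0.0371,0,0],[1,0,0,0.03,0],[1,0,0,0.03,0],[1,0,0,0.02,0],[1,0,0,0,0]]' 
python3 - <<'E'
from h import *
go([.472,.177,.222])
im=env.read_camera("scene"); a=im[160:300,270:430][:,:,::-1]
cv2.imwrite("pics/s2.png",cv2.resize(a,(640,560),interpolation=cv2.INTER_CUBIC))
E
```

```text
clock: 6.52
tcp_pos: [0.4715, 0.1728, 0.2629]
orientation: [-0.002, -0.235, 0.972, -0.0]
wrist_force: [-0.9, 0.2, -0.2]
finger_gap: 0.0855
grip_force: 0.0
t 6.53 tcp [0.4715 0.1728 0.2629] yaw x deg -152.8 shift [-0.0025  0.0035  0.0409] gap 0.0855 F [-0.9  0.2 -0.2] j [ 0.19  0.17 -0.1   1.3  -0.   -0.28]
```

View pics/s2.png

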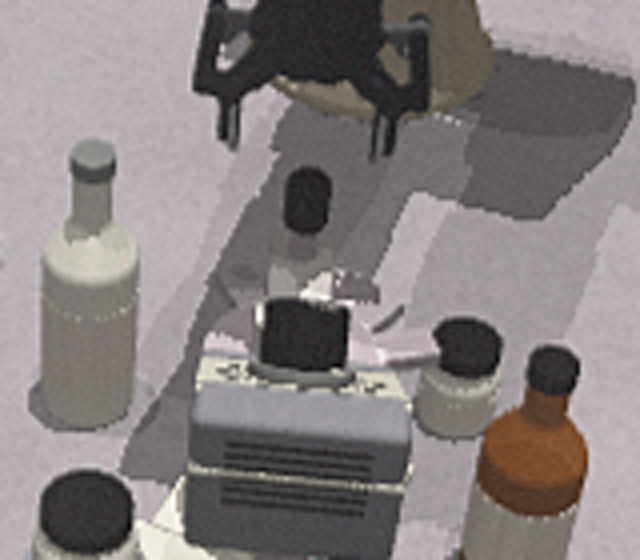

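```bash
python3 -m pendant '[[1,-0.001,0.002,0.02,0],[1,0,0,0.02,0],[1,0,0,0,0],[-0.2,0,0,0,0],[-0.5,0,0,0,0],[-1,0,0,0,0],[-1,0,0,0,0],[-1,0,0,0,0]]' 50
python3 -c "
from h import *
print(px('scene',[.472,.177,.241]),px('scene',[.472,.177,.231]))
go([.472,.177,.222])"
```

```text
clock: 7.58
tcp_pos: [0.4722, 0.1777, 0.2256]
orientation: [0.001, -0.238, 0.971, 0.001]
wrist_force: [-1.6, 3.5, 6.2]
finger_gap: 0.0286
grip_force: 49.1
[346.34094015 204.14236515] [346.01770975 207.13056243]
t 7.58 tcp [0.4722 0.1777 0.2256] yaw x deg -152.5 shift [ 0.0005 -0.0005  0.0036] gap 0.0286 F [-1.6  3.5  6.2] j [ 0.2   0.18 -0.18  1.21  0.   -0.28]
```

```bash
python3 -m pendant '[[-1,0,0,-0.003,0],[-1,0,0,-0.003,0],[-1,0,0,0,0],[-1,0,0,0,0]]'; python3 -m pendant '[[-1,0,0,-0.002,0],[-1,0,0,0,0],[-1,0,0,0,0]]'
```

```text
clock: 8.07
tcp_pos: [0.472, 0.1776, 0.229]
orientation: [-0.001, -0.238, 0.971, 0.001]
wrist_force: [2.2, 6.0, -8.6]
finger_gap: 0.0283
grip_force: 49.9
clock: 8.45
tcp_pos: [0.472, 0.1776, 0.2308]
orientation: [-0.001, -0.238, 0.971, 0.001]
wrist_force: [3.5, 5.3, -9.4]
finger_gap: 0.0285
grip_force: 49.9
```

```bash
python3 -m pendant '[[-1,0,0,-0.001,0],[-1,0,-0.0034,0,-0.047],[-1,0,-0.0034,0,-0.047],[-1,0,-0.0034,0,-0.047],[-1,0,-0.0034,0,-0.047],[-1,0,-0.0034,0,-0.047],[-1,0,0,0,0],[-1,0,0,0,0]]'; python3 -c "
from h import *
go([.4814,.1633,.2308])
T=[]
env.read_camera('top')
s=env.read_camera('scene');cv2.imwrite('pics/s3.png',cv2.resize(s[160:360,230:430][:,:,::-1],(600,600),interpolation=cv2.INTER_CUBIC))"
```

```text
clock: 9.45
tcp_pos: [0.4821, 0.1632, 0.232]
orientation: [0.0, -0.349, 0.937, 0.001]
wrist_force: [4.7, 5.3, -10.9]
finger_gap: 0.0284
grip_force: 50.2
t 9.45 tcp [0.4821 0.1632 0.232 ] yaw x deg -139.1 shift [0.0005 0.0005 0.0012] gap 0.0284 F [  4.7   5.3 -10.9] j [ 0.17  0.19 -0.15  1.22  0.   -0.55]
```

View pics/s3.png

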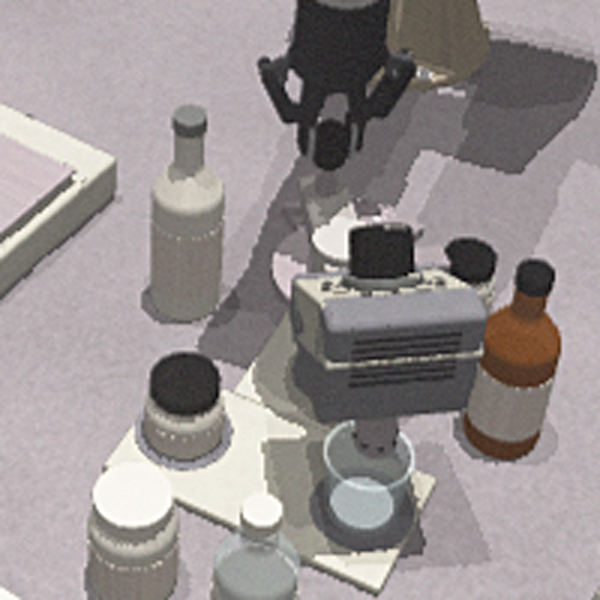

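```bash
python3 -m pendant '[[-1,0,0,0.003,0],[-1,0,0,0.003,0],[-1,0,0,0.003,0],[-1,0,0,0,0],[-1,0,0,0,0]]';  python3 -m pendant '[[-1,0,0,0.003,0],[-1,0,0,0,0],[-1,0,0,0,0]]'
```

```text
clock: 10.18
tcp_pos: [0.4821, 0.1633, 0.2233]
orientation: [0.0, -0.349, 0.937, 0.001]
wrist_force: [3.8, 4.7, -8.1]
finger_gap: 0.0285
grip_force: 50.4
clock: 10.55
tcp_pos: [0.4821, 0.1633, 0.2204]
orientation: [0.0, -0.349, 0.937, 0.001]
wrist_force: [3.9, 5.8, -7.5]
finger_gap: 0.0282
grip_force: 50.4
```

```bash
python3 -m pendant '[[-1,0,0,0.003,0],[-1,0,0,0.002,0],[-1,0,0,0,0],[-1,0,0,0,0]]'
```

```text
clock: 11.05
tcp_pos: [0.4821, 0.1633, 0.2164]
orientation: [0.001, -0.349, 0.937, 0.001]
wrist_force: [1.8, 5.2, -3.6]
finger_gap: 0.0288
grip_force: 50.9
```

```bash
python3 -m pendant '[[0.2,0,0,0,0],[1,0,0,0,0],[1,0,0,0,0],[1,0,0,0,0],[1,0,0,-0.03,0],[1,0,0,-0.04,0],[1,0,0,-0.04,0],[1,0,0,-0.03,0]]'
python3 - <<'E'
from h import *
im=env.read_camera("scene"); r=env.read_camera("top")
for c in ("scene","top"):
  for l in ("plunger_grip","collar_grip","shaft_tip","beaker"):
    print(c,l,[(np.round(d["centre"],1).tolist(),round(d["score"],2)) for d in env.recognise(c,l)[:2]])
a=np.radians(41);ax=np.array([.538,.2125]);u=np.array([np.cos(a),np.sin(a)])
for n,p in dict(knobtop=[*(ax-.075*u),.231],coltop=[*(ax+.092*u),.283]).items(): print(n,px("scene",p),px("top",p))
C=ax+.102*u-.004*u; print(C); go([*C,.344])
cv2.imwrite("pics/s4.png",np.hstack([cv2.resize(im[170:320,290:410][:,:,::-1],(400,500),interpolation=cv2.INTER_CUBIC),cv2.resize(r[120:270,100:220][:,:,::-1],(400,500),interpolation=cv2.INTER_CUBIC)]))
E
```

```text
clock: 12.05
tcp_pos: [0.4816, 0.1622, 0.3582]
orientation: [0.001, -0.349, 0.937, -0.0]
wrist_force: [0.8, 0.3, 0.1]
finger_gap: 0.0856
grip_force: 0.0
scene plunger_grip [([342.0, 209.0], 0.63)]
scene collar_grip [([358.7, 244.9], 0.86)]
scene shaft_tip [([357.8, 265.2], 0.74)]
scene beaker [([342.2, 281.5], 0.72), ([348.7, 321.5], 0.62)]
top plunger_grip []
top collar_grip []
top shaft_tip [([148.5, 159.3], 0.56)]
top beaker []
knobtop [339.66161904 207.0681833 ] [206.42365815 234.94012137]
coltop [355.35048935 234.91568353] [156.38059828 181.38389999]
[0.61196154 0.27679378]
t 12.55 tcp [0.4811 0.1622 0.3553] yaw x deg -139.1 shift [-0.174  0.001  0.011] gap 0.0854 F [-0.9 -0.2  0.5] j [ 0.17  0.18  0.13  1.52 -0.   -0.55]
```

View pics/s4.png

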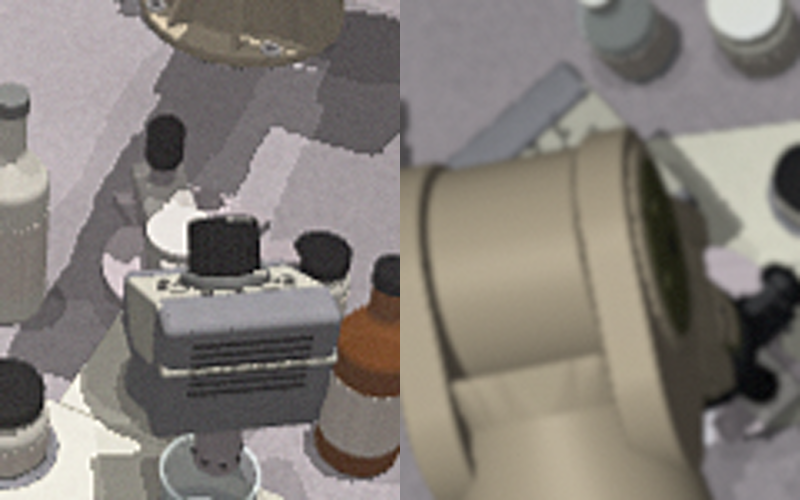

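```bash
python3 - <<'E'
from h import *
for a0,ax in ((41,(.538,.2125)),(41,(.537,.214)),(42.5,(.537,.214))):
  a=np.radians(a0);ax=np.array(ax);u=np.array([np.cos(a),np.sin(a)])
  print(a0,ax,"grip px",px("scene",[*(ax+.102*u),.268]),"knob",ax-.075*u,px("scene",[*(ax-.075*u),.231]),"tgt",ax+.0957*u)
k=env.calibration("scene");T=np.array(k["T"]);print("ray pt",at("scene",(357.5,244.3),.268))
go([.612,.277,.3553])
E
```

```text
41 [0.538  0.2125] grip px [355.66459679 242.66730203] knob [0.48139678 0.16329557] [339.66161904 207.0681833 ] tgt [0.61022571 0.27528485]
41 [0.537 0.214] grip px [356.45019604 242.68232122] knob [0.48039678 0.16479557] [340.35181342 207.08059628] tgt [0.60922571 0.27678485]
42.5 [0.537 0.214] grip px [357.58732841 242.59322329] knob [0.4817042  0.16333073] [339.61437551 207.1333005 ] tgt [0.60755744 0.27865398]
ray pt [0.61739228 0.28549164 0.268     ]
t 12.55 tcp [0.4811 0.1622 0.3553] yaw x deg -139.1 shift [-0.1741  0.0012 -0.0003] gap 0.0854 F [-0.9 -0.2  0.5] j [ 0.17  0.18  0.13  1.52 -0.   -0.55]
```

```bash
python3 -m pendant '[[1,-0.043,0.001,0,0],[1,-0.043,0.001,0,0],[1,-0.043,0.001,0,0],[1,-0.043,0.001,0,0],[1,0,0,0,-0.15],[1,0,0,0,-0.15],[1,0,0,0,-0.15],[1,0,0,0,0]]' 40
python3 - <<'E'
from h import *
go([.6082,.2777,.279])
im=env.read_camera("scene")
cv2.imwrite("pics/s5.png",cv2.resize(im[150:300,290:410][:,:,::-1],(480,600),interpolation=cv2.INTER_CUBIC))
E
```

```text
clock: 13.55
tcp_pos: [0.6089, 0.2779, 0.3554]
orientation: [-0.001, -0.549, 0.836, 0.0]
wrist_force: [-0.3, -0.5, -0.2]
finger_gap: 0.0854
grip_force: 0.0
t 13.55 tcp [0.6089 0.2779 0.3554] yaw x deg -113.4 shift [0.0004 0.0005 0.0764] gap 0.0854 F [-0.3 -0.5 -0.2] j [ 0.31  0.53  0.64  1.68 -0.   -0.85]
```

View pics/s5.png

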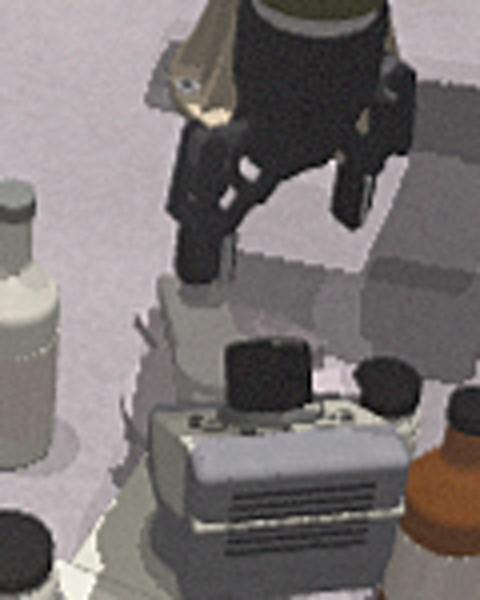

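```bash
python3 -m pendant '[[1,0,0,0.025,0],[1,0,0,0.025,0],[1,0,0,0.015,0],[1,0,0,0.011,0],[1,0,0,0,0],[1,0,0,0,0]]' 40
python3 -m pendant '[[0,0,0,0,0],[-0.5,0,0,0,0],[-1,0,0,0,0],[-1,0,0,0,0],[-1,0,0,0,0],[-1,0,0,0,0]]'; python3 -c "
from h import *
go([.6082,.2777,.279])"
```

```text
clock: 14.35
tcp_pos: [0.6092, 0.2779, 0.281]
orientation: [0.001, -0.549, 0.836, -0.0]
wrist_force: [0.1, 0.7, 0.5]
finger_gap: 0.0851
grip_force: 0.0
clock: 15.1
tcp_pos: [0.6107, 0.2776, 0.2822]
orientation: [0.002, -0.549, 0.836, -0.001]
wrist_force: [3.4, -1.2, 6.3]
finger_gap: 0.0481
grip_force: 40.3
t 15.1 tcp [0.6107 0.2776 0.2822] yaw x deg -113.4 shift [0.0009 0.0023 0.0032] gap 0.0481 F [ 3.4 -1.2  6.3] j [ 0.31  0.51  0.42  1.48 -0.   -0.85]
```

```bash
python3 -m pendant '[[-1,0,0,0,0.1],[-1,0,0,0,0.1],[-1,0,0,0,0.1],[-1,0,0,0,0]]'
python3 -m pendant '[[-1,0,0,0,0.1],[-1,0,0,0,0.1],[-1,0,0,0,0.1],[-1,0,0,0,0]]'
python3 -m pendant '[[-1,0,0,0,0.1],[-1,0,0,0,0.1],[-1,0,0,0,0.07],[-1,0,0,0,0]]'; python3 -c "
from h import *
go([.6082,.2777,.279]); print(env.get_state()['ft_torque'])"
```

```text
clock: 15.6
tcp_pos: [0.6109, 0.279, 0.2809]
orientation: [0.003, -0.418, 0.908, 0.0]
wrist_force: [6.5, 3.5, 0.8]
finger_gap: 0.0469
grip_force: 42.0
clock: 16.1
tcp_pos: [0.6136, 0.2786, 0.2804]
orientation: [0.005, -0.278, 0.961, -0.0]
wrist_force: [14.9, 2.7, -4.5]
finger_gap: 0.0465
grip_force: 50.7
clock: 16.6
tcp_pos: [0.61, 0.2765, 0.2812]
orientation: [0.001, -0.146, 0.989, -0.001]
wrist_force: [2.4, -6.1, 4.0]
finger_gap: 0.0464
grip_force: 70.6
t 16.6 tcp [0.61   0.2765 0.2812] yaw x deg -163.3 shift [0.0014 0.0016 0.0022] gap 0.0464 F [ 2.4 -6.1  4. ] j [ 0.31  0.51  0.42  1.48 -0.    0.01]
[-0.64264383 -0.36592813  0.5324397 ]
```

```bash
python3 -m pendant '[[0,0,0,0,0],[1,0,0,0,0],[1,0,0,0,0],[1,0,0,-0.01,-0.17],[1,0,0,0,-0.17],[1,0,0,0,-0.17],[1,0,0,0,-0.17],[1,0,0,0,-0.17]]'; python3 -c "
from h import *
go([.6095,.2775,.279])
t0=cv2.imread('pics/top0.png')
a=np.radians(27.4);ax=np.array([.5375,.213]);u=np.array([np.cos(a),np.sin(a)])
g=np.array([*(ax+.102*u),.268]);z=np.array([*(-u*np.sin(.611)),np.cos(.611)]);up=np.array([*(u*np.cos(.611)),np.sin(.611)]);rt=np.cross(up,z)
c=px('top',g+.018*z);print('c',c)
for v in range(1,10):
  t=(v-5)*np.pi/6; p=lambda r:px('top',g+.018*z+r*(up*np.cos(t)+rt*np.sin(t)))
  l=[t0[int(round(q[1])),int(round(q[0]))].mean() for q in (p(.01),p(.014),p(.018),p(.021))]
  print(v,np.round(p(.02),1),np.round(l))
"
```

```text
clock: 17.6
tcp_pos: [0.6085, 0.2782, 0.29]
orientation: [-0.0, -0.544, 0.839, 0.0]
wrist_force: [-0.0, 0.2, -0.2]
finger_gap: 0.0856
grip_force: 0.0
t 17.6 tcp [0.6085 0.2782 0.29  ] yaw x deg -114.1 shift [ 0.0003 -0.0012  0.011 ] gap 0.0856 F [-0.   0.2 -0.2] j [ 0.31  0.51  0.44  1.5   0.   -0.84]
c [163.91974282 176.45770233]
1 [159.6 183.4] [ 15.  19.  51. 109.]
2 [156.4 180.5] [21. 18. 16. 51.]
3 [155.2 176.5] [87. 70. 42. 30.]
4 [156.4 172.4] [116. 124. 104.  71.]
5 [159.6 169.5] [38. 25. 17. 21.]
6 [163.9 168.4] [19. 17. 17. 24.]
7 [168.3 169.5] [16. 20. 20. 17.]
8 [171.4 172.5] [20. 15. 19. 23.]
9 [172.6 176.4] [20. 19. 23. 47.]
```

```bash
python3 -m pendant '[[1,0,0,-0.06,0],[1,0.06,0.01,0,0],[1,0.06,0.01,0,0],[1,0.06,0.01,0,0],[1,0.06,0.01,0,0],[1,0.06,0.01,0,0],[1,0,0,0,0]]'
cat > ptr.py <<'E'
from h import *
def ptr(img,deg,name):
    a=np.radians(deg);u=np.array([np.cos(a),np.sin(a)]);ax=np.array([.5375,.213])
    g=np.array([*(ax+.102*u),.268]);z=np.array([*(-u*np.sin(.611)),np.cos(.611)]);up=np.array([*(u*np.cos(.611)),np.sin(.611)]);rt=np.cross(up,z)
    c=px('top',g+.018*z);x,y=np.round(c).astype(int);w=14
    W=img[y-w:y+w+1,x-w:x+w+1].max(2)
    n,L,st,ce=cv2.connectedComponentsWithStats((W<60).astype(np.uint8))
    i=1+np.argmax(st[1:,4]);pts=cv2.findNonZero((L==i).astype(np.uint8))
    H=np.zeros_like(W);cv2.fillConvexPoly(H,cv2.convexHull(pts),1);H=cv2.erode(H,np.ones((2,2)))
    (ex,ey),_,_=cv2.fitEllipse(cv2.convexHull(pts))
    r,q=np.nonzero((H>0)&(W>75));wt=W[r,q].astype(float)-60
    m=np.average(np.c_[q,r],axis=0,weights=wt)
    C=np.cov(np.c_[q,r].T,aweights=wt);e,V=np.linalg.eigh(C);d=V[:,1]
    if d@(m-[ex,ey])<0:d=-d
    J=np.c_[px('top',g+.018*z+.01*up)-c,px('top',g+.018*z+.01*rt)-c]
    for nm,vec in(("line",d),("from centre",m-[ex,ey])):
        s=np.linalg.solve(J,vec);print(name,nm,"value",round(5+np.degrees(np.arctan2(s[1],s[0]))/30,2))
    print("model c",np.round(c,1),"hull c",round(ex+x-w,1),round(ey+y-w,1),"npx",len(r)); print(W[4:26,3:27] if name=="x" else "")
E
python3 - <<'E'
from ptr import *
go([.6092,.2778,.35])
ptr(cv2.imread("pics/top0.png"),27.4,"before")
t=env.read_camera("top")[:,:,::-1]; cv2.imwrite("pics/t6.png",t); ptr(t,42,"now")
print(t.max(2)[166:196,142:172:1])
E
```

```text
clock: 18.48
tcp_pos: [0.4368, 0.0235, 0.3508]
orientation: [-0.0, -0.539, 0.842, -0.0]
wrist_force: [0.8, 0.6, 1.7]
finger_gap: 0.0856
grip_force: 0.0
t 18.48 tcp [0.4368 0.0235 0.3508] yaw x deg -114.8 shift [-0.3031 -0.05    0.0007] gap 0.0856 F [0.8 0.6 1.7] j [-0.13  0.03 -0.05  1.49 -0.   -1.27]
before line value 3.54
before from centre value 2.61
model c [163.9 176.5] hull c 163.0 173.1 npx 27

now line value 4.04
now from centre value 3.38
model c [155.8 182.2] hull c 155.4 178.3 npx 24

[[157 147 134 131 129 114  99  94  92  88  87  83  85  84  87  86  89  94
  104 123 141 150 146 143 148 145 138 141 153 162]
 [162 151 131 114 105  98  91  88  84  76  69  67  68  67  66  73  80  85
   91 101 116 133 140 148 160 162 160 160 162 165]
 [157 138 117 100  93  90  83  74  64  51  42  37  39  37  39  48  57  67
   78  86  98 114 135 153 164 168 166 166 165 165]
 [146 122 100  91  89  83  68  48  36  23  16  14  16  16  15  22  32  39
   58  73  83  99 120 145 161 167 168 163 158 156]
 [132 106  92  86  78  65  44  22  16  15  11  10  15  15  12  15  15  20
   35  51  71  86 101 123
[... 2451 characters left out ...]
111 103  92  79  75  78
   74  74  74  78  77  77  82  92 102 111 115 114]
 [163 164 164 162 151 134 120 135 152 153 147 140 135 129 120 111 105  99
   88  85  85  88  88  88  91 102 114 117 115 107]
 [162 163 165 163 158 147 131 132 148 155 154 149 145 141 136 130 126 121
  112 108 110 114 114 110 108 113 115 113 106  92]
 [163 162 163 165 164 159 148 143 150 158 158 157 151 151 147 141 138 134
  130 130 133 133 129 120 116 115 112 104  92  75]
 [162 164 165 164 162 163 158 156 159 160 161 161 160 160 155 152 147 144
  142 143 137 133 126 122 115 111 100  86  72  55]
 [163 162 163 164 164 163 162 161 163 163 162 162 162 163 160 159 156 154
  153 146 133 125 121 116 109  96  82  67  56  48]]
```

```bash
python3 -m pendant '[[1,-0.05,-0.008,0,0],[1,-0.05,-0.008,0,0],[1,-0.05,-0.008,0,0],[1,-0.05,-0.008,0,0],[1,-0.05,-0.008,0,0],[1,-0.053,-0.01,0,0.03],[1,0,0,0,0]]'
python3 -c "
from h import *
go([.6092,.2778,.281])"
```

```text
clock: 19.4
tcp_pos: [0.6116, 0.2856, 0.3452]
orientation: [-0.002, -0.531, 0.848, 0.001]
wrist_force: [-0.7, 0.4, -0.8]
finger_gap: 0.0854
grip_force: 0.0
t 19.4 tcp [0.6116 0.2856 0.3452] yaw x deg -115.9 shift [ 0.0079 -0.0015  0.0642] gap 0.0854 F [-0.7  0.4 -0.8] j [ 0.32  0.55  0.64  1.67  0.   -0.8 ]
```

```bash
python3 -m pendant '[[1,0.008,-0.0015,0.02,0],[1,0,0,0.025,0],[1,0,0,0.02,0],[1,0,0,0,0],[0,0,0,0,0],[-0.5,0,0,0,0],[-1,0,0,0,0],[-1,0,0,0,0]]' 50; python3 -c "
from h import *
go([.6092,.2778,.281])"
```

```text
clock: 20.4
tcp_pos: [0.6098, 0.2732, 0.2883]
orientation: [0.003, -0.528, 0.849, -0.001]
wrist_force: [1.9, 0.5, 5.9]
finger_gap: 0.045
grip_force: 49.6
t 20.4 tcp [0.6098 0.2732 0.2883] yaw x deg -116.2 shift [-0.0038  0.0027  0.0073] gap 0.045 F [1.9 0.5 5.9] j [ 0.3   0.5   0.42  1.49 -0.   -0.81]
```

```bash
python3 -m pendant '[[-1,0,0,0,0],[-1,0,0,0,0.15],[-1,0,0,0,0.15],[-1,0,0,0,0.15],[-1,0,0,0,0.15],[-1,0,0,0,0.15],[-1,0,0,0,0],[-1,0,0,0,0]]'; python3 -c "
from h import *
go([.6092,.2778,.281])"
```

```text
clock: 21.4
tcp_pos: [0.6084, 0.2735, 0.2879]
orientation: [0.002, -0.181, 0.983, 0.001]
wrist_force: [-1.4, 1.6, 5.7]
finger_gap: 0.0453
grip_force: 56.0
t 21.4 tcp [0.6084 0.2735 0.2879] yaw x deg -159.1 shift [-0.0022  0.0037  0.0069] gap 0.0453 F [-1.4  1.6  5.7] j [ 0.3   0.5   0.42  1.49  0.   -0.06]
```

```bash
python3 -m pendant '[[0,0,0,0,0],[1,0,0,0,0],[1,0,0,0,0],[1,0,0,0,-0.15],[1,0,0,0,-0.15],[1,0,0,0,-0.15],[1,0,0,0,-0.15],[1,0,0,0,-0.15]]' >/dev/null; python3 -c "
from h import *
go([.6092,.2778,.281])"
```

```text
t 22.4 tcp [0.6081 0.2725 0.285 ] yaw x deg -116.0 shift [-0.0052  0.0013  0.004 ] gap 0.085 F [-0.2  0.1 -1.5] j [ 0.3   0.5   0.42  1.49 -0.   -0.82]
```

```bash
python3 -m pendant '[[1,-0.0052,0.0013,0.004,0],[1,0,0,0,0],[0,0,0,0,0],[-0.5,0,0,0,0],[-1,0,0,0,0],[-1,0,0,0,0],[-1,0,0,0,0]]' 50
python3 -m pendant '[[-1,0,0,0,0.15],[-1,0,0,0,0.15],[-1,0,0,0,0.15],[-1,0,0,0,0.15],[-1,0,0,0,0.15],[-1,0,0,0,0],[-1,0,0,0,0]]'
python3 -m pendant '[[0,0,0,0,0],[1,0,0,0,0],[1,0,0,-0.03,0],[1,0,0,-0.04,-0.15],[1,0,0,0,-0.15],[1,0,0,0,-0.15],[1,0,0,0,-0.15],[1,0,0,0,-0.15]]'
python3 -m pendant '[[1,0.06,0.01,0,0],[1,0.06,0.01,0,0],[1,0.06,0.01,0,0],[1,0.06,0.01,0,0],[1,0.06,0.01,0,0],[1,0,0,0,0]]'
python3 - <<'E'
from ptr import *
go([.6092,.2778,.35])
t=env.read_camera("top")[:,:,::-1]; cv2.imwrite("pics/t7.png",t); ptr(t,42,"now")
a=cv2.imread("pics/t6.png")
f=lambda q:cv2.resize(q[155:205,130:190],(400,333),interpolation=cv2.INTER_CUBIC)
cv2.imwrite("pics/v7.png",np.hstack([f(a),f(t)]))
E
```

```text
clock: 23.28
tcp_pos: [0.611, 0.2785, 0.2834]
orientation: [0.003, -0.528, 0.849, -0.001]
wrist_force: [3.1, 1.1, 5.4]
finger_gap: 0.0472
grip_force: 49.8
clock: 24.15
tcp_pos: [0.6128, 0.278, 0.2841]
orientation: [0.005, -0.18, 0.984, 0.0]
wrist_force: [8.3, -1.7, 6.5]
finger_gap: 0.0457
grip_force: 71.4
clock: 25.15
tcp_pos: [0.6086, 0.278, 0.3509]
orientation: [-0.001, -0.53, 0.848, 0.0]
wrist_force: [0.1, 0.1, -0.5]
finger_gap: 0.085
grip_force: 0.0
clock: 25.9
tcp_pos: [0.429, 0.0288, 0.3517]
orientation: [-0.0, -0.526, 0.85, 0.0]
wrist_force: [-0.5, -0.1, -0.1]
finger_gap: 0.0851
grip_force: 0.0
t 25.9 tcp [0.429  0.0288 0.3517] yaw x deg -116.5 shift [-0.3033 -0.05    0.0014] gap 0.0851 F [-0.5 -0.1 -0.1] j [-0.12  0.02 -0.06  1.49 -0.   -1.23]
now line value 4.14
now from centre value 3.25
model c [155.8 182.2] hull c 155.0 178.5 npx 26
```

View pics/v7.png

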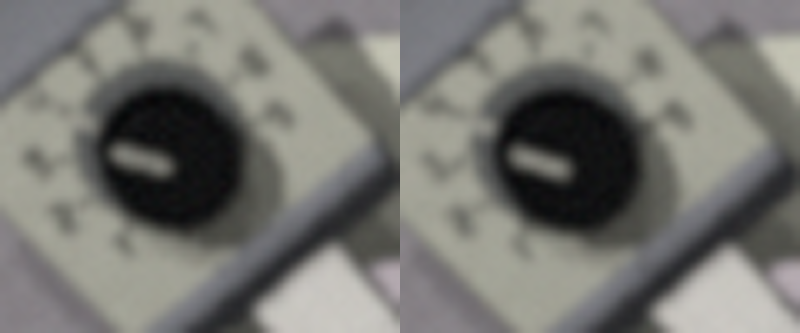

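```bash
python3 -m pendant '[[1,-0.05,-0.0083,0,0],[1,-0.05,-0.0083,0,0],[1,-0.05,-0.0083,0,0],[1,-0.05,-0.0083,0,0],[1,-0.05,-0.0083,0,0],[1,-0.048,-0.0083,0,0],[1,0,0,0,-0.16],[1,0,0,0,-0.16]]' 100 >/dev/null
python3 -m pendant '[[1,0,0,0.03,0],[1,0,0,0,0]]' >/dev/null
python3 -c "
from h import *
go([.6086,.2778,.285])"
```

```text
t 27.2 tcp [0.6067 0.2776 0.3177] yaw x deg -97.8 shift [-0.0006 -0.002   0.0327] gap 0.0852 F [-0.6  0.2  0.5] j [ 0.31  0.52  0.52  1.58  0.   -1.13]
```

```bash
python3 -m pendant '[[1,0,-0.002,0.018,0],[1,0,0,0.015,0],[1,0,0,0,0],[0,0,0,0,0],[-1,0,0,0,0],[-1,0,0,0,0],[-1,0,0,0,0],[-1,0,0,0,0]]' 100; python3 -c "
from h import *
go([.6086,.2778,.285])"
python3 -m pendant '[[-1,0,0,0,0.14],[-1,0,0,0,0.14],[-1,0,0,0,0.14],[-1,0,0,0,0]]'; python3 -c "
from h import *
print(env.get_state()['ft_torque'])"
```

```text
clock: 28.2
tcp_pos: [0.6251, 0.2704, 0.3056]
orientation: [0.016, -0.654, 0.756, -0.017]
wrist_force: [22.7, -18.7, 37.3]
finger_gap: 0.0003
grip_force: 27.6
t 28.2 tcp [0.6251 0.2704 0.3056] yaw x deg -98.3 shift [-0.0049  0.0184  0.0197] gap 0.0003 F [ 22.7 -18.7  37.3] j [ 0.3   0.5   0.46  1.49 -0.02 -1.13]
clock: 28.7
tcp_pos: [0.6138, 0.2728, 0.303]
orientation: [0.01, -0.483, 0.875, -0.006]
wrist_force: [-5.5, -14.9, 46.0]
finger_gap: -0.0002
grip_force: 22.9
[-2.81479729  0.6675301  -0.1038794 ]
```

```bash
python3 -m pendant '[[-1,0,0,-0.03,0],[1,0,0,-0.02,0],[1,0,0,0,-0.05],[1,0.06,0,0,0],[1,0.06,0,0,0],[1,0.06,0,0,0],[1,0.06,0,0,0],[1,0,0,0,0]]' 60
python3 - <<'E'
from ptr import *
go([.6086,.2778,.285])
im=env.read_camera("scene")
for l in ("plunger_grip","collar_grip","shaft_tip"): print(l,[(np.round(d["centre"],1).tolist(),round(d["score"],2)) for d in env.recognise("scene",l)[:1]])
t=env.read_camera("top")[:,:,::-1]; cv2.imwrite("pics/t8.png",t); ptr(t,42,"now")
E
```

```text
clock: 29.7
tcp_pos: [0.4917, 0.0635, 0.3397]
orientation: [0.0, -0.505, 0.863, -0.001]
wrist_force: [0.7, 0.9, 0.4]
finger_gap: 0.085
grip_force: 0.0
t 29.7 tcp [0.4917 0.0635 0.3397] yaw x deg -119.4 shift [-0.2441  0.0032  0.0548] gap 0.085 F [0.7 0.9 0.4] j [-0.03  0.15  0.05  1.48 -0.   -1.09]
plunger_grip [([341.5, 210.9], 0.51)]
collar_grip [([358.9, 244.8], 0.74)]
shaft_tip [([358.5, 268.8], 0.86)]
now line value 4.02
now from centre value 3.23
model c [155.8 182.2] hull c 154.0 179.4 npx 27
```

```bash
python3 -m pendant '[[1,-0.0494,0.0003,0,0],[1,-0.0494,0.0003,0,0],[1,-0.0494,0.0003,0,0],[1,-0.0494,0.0003,0,0],[1,-0.0494,0.0003,0,0],[1,0,0,0.03,0.06],[1,0,0,0,0]]' 60 >/dev/null
python3 -c "
from h import *
go([.6115,.2795,.273])"
```

```text
t 30.82 tcp [0.611  0.2846 0.304 ] yaw x deg -122.3 shift [ 0.0038 -0.0033  0.031 ] gap 0.0857 F [-0.3  0.   0.2] j [ 0.32  0.53  0.51  1.56 -0.   -0.69]
```

```bash
python3 -m pendant '[[1,0.0038,-0.0033,0.01,0],[1,0,0,0.011,0],[1,0,0,0.01,0],[1,0,0,0,0]]' 
python3 -m pendant '[[0.2,0,0,0,0],[-1,0,0,0,0],[-1,0,0,0,0],[-1,0,0,0,0]]' 60; python3 -c "
from h import *
go([.6115,.2795,.273])"
```

```text
clock: 31.32
tcp_pos: [0.6124, 0.2773, 0.2766]
orientation: [-0.001, -0.481, 0.877, 0.0]
wrist_force: [-0.7, 0.4, 0.0]
finger_gap: 0.0859
grip_force: 0.0
clock: 31.82
tcp_pos: [0.6126, 0.278, 0.2786]
orientation: [0.001, -0.481, 0.877, -0.0]
wrist_force: [-4.7, -1.2, 5.1]
finger_gap: 0.0472
grip_force: 60.7
t 31.82 tcp [0.6126 0.278  0.2786] yaw x deg -122.5 shift [-0.0007  0.0018  0.0056] gap 0.0472 F [-4.7 -1.2  5.1] j [ 0.31  0.51  0.42  1.48 -0.   -0.7 ]
```

```bash
python3 -m pendant '[[-1,0,0,0,0.13],[-1,0,0,0,0.13],[-1,0,0,0,0.13],[-1,0,0,0,0]]'; python3 -m pendant '[[-1,0,0,0,0.13],[-1,0,0,0,0.13],[-1,0,0,0,0.13],[-1,0,0,0,0],[-1,0,0,0,0]]'
python3 -m pendant '[[1,0,0,0,0],[1,0,0,0,0],[1,0,0,-0.03,0],[1,0,0,-0.03,0],[1,0.06,0,0,0],[1,0.06,0,0,0],[1,0.06,0,0,0],[1,0,0.06,0,0]]'
python3 - <<'E'
from ptr import *
go([.6115,.2795,.273])
t=env.read_camera("top")[:,:,::-1]; cv2.imwrite("pics/t9.png",t); ptr(t,42,"now")
E
```

```text
clock: 32.33
tcp_pos: [0.6183, 0.2795, 0.2776]
orientation: [0.006, -0.302, 0.953, 0.0]
wrist_force: [15.2, 4.6, -4.9]
finger_gap: 0.0463
grip_force: 67.4
clock: 32.95
tcp_pos: [0.6153, 0.2782, 0.2802]
orientation: [0.004, -0.112, 0.994, 0.001]
wrist_force: [2.8, -3.2, 8.0]
finger_gap: 0.0464
grip_force: 110.0
clock: 33.95
tcp_pos: [0.4183, 0.2925, 0.3362]
orientation: [-0.003, -0.109, 0.994, -0.002]
wrist_force: [2.3, 0.4, 0.7]
finger_gap: 0.0853
grip_force: 0.0
t 33.95 tcp [0.4183 0.2925 0.3362] yaw x deg -167.5 shift [-0.1862 -0.0543  0.0622] gap 0.0853 F [2.3 0.4 0.7] j [ 0.45  0.18  0.09  1.48 -0.    0.24]
now line value 4.76
now from centre value 4.27
model c [155.8 182.2] hull c 155.5 178.2 npx 26
```

```bash
python3 -m pendant '[[1,-0.0466,-0.0136,0,0],[1,-0.0466,-0.0136,0,0],[1,-0.0466,-0.0136,0,0],[1,-0.0466,-0.0136,0,0],[1,0,0,0,-0.156],[1,0,0,0,-0.156],[1,0,0,0.015,-0.156],[1,0,0,0.015,-0.156]]' 60 >/dev/null
python3 -m pendant '[[1,0,0,0,-0.156],[1,0,0,0,0]]' >/dev/null
python3 -c "
from h import *
go([.6124,.2773,.2745])"
```

```text
t 35.25 tcp [0.6178 0.2848 0.3063] yaw x deg -122.6 shift [0.0092 0.0005 0.0318] gap 0.0852 F [-0.4 -0.2  0.4] j [ 0.31  0.54  0.53  1.56 -0.   -0.69]
```

```bash
python3 -m pendant '[[1,0.0092,0.0005,0.011,0],[1,0,0,0.011,0],[1,0,0,0.01,0],[1,0,0,0,0],[0.2,0,0,0,0],[-1,0,0,0,0],[-1,0,0,0,0],[-1,0,0,0,0]]' 60
python3 -m pendant '[[-1,0,0,0,0.13],[-1,0,0,0,0.13],[-1,0,0,0,0.13],[-1,0,0,0,0.13],[-1,0,0,0,0.13],[-1,0,0,0,0.13],[-1,0,0,0,0],[-1,0,0,0,0]]'
python3 -m pendant '[[1,0,0,0,0],[1,0,0,0,0],[1,0,0,-0.02,0],[1,0,0,0,-0.156],[1,0,0,0,-0.156],[1,0,0,0,-0.156],[1,0,0,0,-0.156],[1,0,0,0,-0.156]]'; python3 -c "
from h import *
go([.6124,.2773,.2745])"
```

```text
clock: 36.25
tcp_pos: [0.6129, 0.2777, 0.277]
orientation: [0.001, -0.481, 0.877, -0.0]
wrist_force: [-1.0, 0.4, 5.6]
finger_gap: 0.0472
grip_force: 60.2
clock: 37.25
tcp_pos: [0.6124, 0.2771, 0.278]
orientation: [0.001, -0.112, 0.994, 0.0]
wrist_force: [-3.4, -1.7, 11.4]
finger_gap: 0.0461
grip_force: 115.0
clock: 38.25
tcp_pos: [0.6126, 0.2772, 0.2947]
orientation: [-0.0, -0.483, 0.876, -0.0]
wrist_force: [-0.7, -0.3, 0.2]
finger_gap: 0.0853
grip_force: 0.0
t 38.25 tcp [0.6126 0.2772 0.2947] yaw x deg -122.2 shift [-0.      0.0002  0.0202] gap 0.0853 F [-0.7 -0.3  0.2] j [ 0.31  0.52  0.46  1.52 -0.   -0.7 ]
```

```bash
python3 -m pendant '[[1,0,0,0.01,0],[1,0,0,0.01,0],[1,0,0,0,0],[0.2,0,0,0,0],[-1,0,0,0,0],[-1,0,0,0,0],[-1,0,0,0,0]]' 60
python3 -m pendant '[[-1,0,0,0,0.13],[-1,0,0,0,0.13],[-1,0,0,0,0.13],[-1,0,0,0,0.13],[-1,0,0,0,0.13],[-1,0,0,0,0.13],[-1,0,0,0,0],[-1,0,0,0,0]]'
python3 -m pendant '[[1,0,0,0,0],[1,0,0,0,0],[1,0,0,-0.03,0],[1,0,0,-0.03,0],[1,0.06,0,0,0],[1,0.06,0,0,0],[1,0.06,0,0,0],[1,0,0,0,0]]'
python3 - <<'E'
from ptr import *
go([.6124,.2773,.2945])
t=env.read_camera("top")[:,:,::-1]; cv2.imwrite("pics/t10.png",t); ptr(t,42,"now")
E
```

```text
clock: 39.12
tcp_pos: [0.6132, 0.2776, 0.277]
orientation: [0.002, -0.481, 0.877, -0.0]
wrist_force: [0.8, 1.0, 5.3]
finger_gap: 0.0472
grip_force: 60.3
clock: 40.12
tcp_pos: [0.6104, 0.2763, 0.2772]
orientation: [-0.001, -0.112, 0.994, -0.001]
wrist_force: [-7.3, -4.3, 11.0]
finger_gap: 0.046
grip_force: 107.3
clock: 41.12
tcp_pos: [0.4323, 0.2365, 0.3353]
orientation: [-0.001, -0.112, 0.994, -0.0]
wrist_force: [0.7, 0.1, 0.7]
finger_gap: 0.0856
grip_force: 0.0
t 41.12 tcp [0.4323 0.2365 0.3353] yaw x deg -167.1 shift [-0.1847 -0.0003  0.0404] gap 0.0856 F [0.7 0.1 0.7] j [0.34 0.14 0.04 1.47 0.   0.11]
now line value 6.07
now from centre value 6.37
model c [155.8 182.2] hull c 155.4 178.1 npx 28
```

```bash
python3 - <<'E'
from h import *
a=np.radians(42);u=np.array([np.cos(a),np.sin(a)]);ax=np.array([.5375,.213])
g=np.array([*(ax+.102*u),.268]);z=np.array([*(-u*np.sin(.611)),np.cos(.611)]);up=np.array([*(u*np.cos(.611)),np.sin(.611)]);rt=np.cross(up,z)
c0=px('top',g+.018*z);J=np.c_[px('top',g+.018*z+.01*up)-c0,px('top',g+.018*z+.01*rt)-c0]*100
D=[]
for f in "t6 t7 t8 t9 t10".split():
    W=cv2.imread(f"pics/{f}.png").max(2).astype(float)[170:190,147:166]
    m=(W>75).astype(np.uint8);n,L,st,ce=cv2.connectedComponentsWithStats(m)
    # component nearest centre of collar
    ok=[i for i in range(1,n) if 8<st[i,4]<60]; i=min(ok,key=lambda i:np.hypot(*(ce[i]-[8.5,9.5])))
    q=np.argwhere(L==i)[:,::-1];w=W[q[:,1],q[:,0]]-50
    p=np.average(q,axis=0,weights=w)+[147,170];e,V=np.linalg.eigh(np.cov(q.T,aweights=w))
    s=np.linalg.solve(J,V[:,1]);an=5+np.degrees(np.arctan2(s[1],s[0]))/30
    D.append(p);print(f,np.round(p,2),"line",round(an,2),"or",round(an-6 if an>5 else an+6,2),st[i,4])
import itertools
for h in itertools.product((3,4),(4,5),(5,6,7,8)):
    v=[h[0]]*3+[h[1],h[2]];A=[];b=[]
    for p,k in zip(D,v):
        t=(k-5)*np.pi/6;d=J@[np.cos(t),np.sin(t)]
        A+=[[1,0,d[0]],[0,1,d[1]]];b+=list(p)
    x,r,_,_=np.linalg.lstsq(np.array(A),np.array(b),rcond=None);print(h,"c",np.round(x[:2],1),"r mm",round(x[2]*1000,1),"rms px",np.round(np.sqrt(r/10),2))
E
```

```text
t6 [150.72 178.54] line 4.04 or 10.04 24
t7 [150.52 179.  ] line 4.15 or 10.15 26
t8 [150.02 179.97] line 4.06 or 10.06 24
t9 [151.93 176.63] line 4.76 or 10.76 26
t10 [155.36 175.1 ] line 0.06 or 6.06 28
(3, 4, 5) c [156.8 178.1] r mm 13.0 rms px [1.03]
(3, 4, 6) c [155.3 178.3] r mm 10.2 rms px [0.72]
(3, 4, 7) c [154.3 178.2] r mm 8.4 rms px [0.58]
(3, 4, 8) c [153.7 178. ] r mm 7.2 rms px [0.71]
(3, 5, 5) c [155.4 178.4] r mm 10.0 rms px [1.16]
(3, 5, 6) c [154.8 178.6] r mm 9.4 rms px [0.72]
(3, 5, 7) c [154.1 178.5] r mm 8.3 rms px [0.44]
(3, 5, 8) c [153.5 178.2] r mm 7.2 rms px [0.58]
(4, 4, 5) c [161.3 181.5] r mm 24.7 rms px [1.04]
(4, 4, 6) c [156.4 180.1] r mm 13.3 rms px [0.9]
(4, 4, 7) c [154.5 179.4] r mm 9.2 rms px [0.93]
(4, 4, 8) c [153.6 178.9] r mm 7.0 rms px [1.1]
(4, 5, 5) c [159.3 181.7] r mm 20.8 rms px [0.97]
(4, 5, 6) c [156.5 180.9] r mm 14.8 rms px [0.39]
(4, 5, 7) c [154.6 180. ] r mm 10.4 rms px [0.54]
(4, 5, 8) c [153.6 179.3] r mm 7.7 rms px [0.89]
```

```bash
python3 -m pendant '[[1,-0.0462,0,0,0],[1,-0.0462,0,0,0],[1,-0.0462,0,0,0],[1,-0.0462,0,0,-0.05],[1,0,0,0,-0.16],[1,0,0,0,-0.16],[1,0,0,0.01,-0.16],[1,0,0,0.01,-0.16]]' 60 >/dev/null
python3 -m pendant '[[1,0,0,0.01,-0.16],[1,0,0,0,0]]' >/dev/null
python3 -c "
from h import *
go([.6124,.2773,.2735])"
```

```text
t 42.42 tcp [0.6183 0.2784 0.3036] yaw x deg -118.6 shift [0.0037 0.0046 0.0301] gap 0.0851 F [-0.5 -0.1  0.2] j [ 0.3   0.53  0.51  1.55 -0.   -0.77]
```

```bash
python3 -m pendant '[[1,0.0037,0.0046,0.011,0],[1,0,0,0.01,0],[1,0,0,0.01,0],[1,0,0,0,0],[0.2,0,0,0,0],[-1,0,0,0,0],[-1,0,0,0,0],[-1,0,0,0,0]]' 60
python3 -m pendant '[[-1,0,0,0,0.13],[-1,0,0,0,0.13],[-1,0,0,0,0.13],[-1,0,0,0,0.13],[-1,0,0,0,0.13],[-1,0,0,0,0.13],[-1,0,0,0,0.1],[-1,0,0,0,0]]'
python3 -m pendant '[[-1,0,0,0,0],[1,0,0,0,0],[1,0,0,0,0],[1,0,0,-0.03,0],[1,0.06,0,-0.03,0],[1,0.06,0,0,0],[1,0.06,0,0,0],[1,0,0,0,0]]'
python3 - <<'E'
from ptr import *
go([.6124,.2773,.2945])
t=env.read_camera("top")[:,:,::-1]; cv2.imwrite("pics/t11.png",t); ptr(t,42,"now")
E
```

```text
clock: 43.42
tcp_pos: [0.6128, 0.2777, 0.2765]
orientation: [0.003, -0.511, 0.859, -0.001]
wrist_force: [1.7, 1.9, 6.0]
finger_gap: 0.048
grip_force: 60.0
clock: 44.42
tcp_pos: [0.6104, 0.2773, 0.2793]
orientation: [0.002, -0.097, 0.995, 0.002]
wrist_force: [-6.8, -8.6, 19.1]
finger_gap: 0.0459
grip_force: 99.0
clock: 45.42
tcp_pos: [0.4337, 0.2426, 0.3318]
orientation: [-0.002, -0.097, 0.995, -0.0]
wrist_force: [0.6, 0.1, -0.6]
finger_gap: 0.0854
grip_force: 0.0
t 45.42 tcp [0.4337 0.2426 0.3318] yaw x deg -168.8 shift [-0.1822 -0.0005  0.0365] gap 0.0854 F [ 0.6  0.1 -0.6] j [0.35 0.15 0.04 1.46 0.   0.15]
now line value 7.1
now from centre value 7.72
model c [155.8 182.2] hull c 155.5 178.2 npx 26
```

```bash
python3 - <<'E'
from h import *
t=cv2.imread("pics/t11.png").max(2).astype(float);W=t[170:190,147:166]
n,L,st,ce=cv2.connectedComponentsWithStats((W>75).astype(np.uint8))
print([(np.round(ce[i]+[147,170]-[156.5,180.9],1).tolist(),int(st[i,4])) for i in range(1,n) if 8<st[i,4]<60],"exp7 ~ (.3,-1) dir")
im=env.read_camera("scene");cv2.imwrite("pics/s11.png",im[:,:,::-1])
for l in ("plunger_grip","collar_grip","shaft_tip","beaker","powder_jar","tall_bottle","amber_bottle","small_jar"): print(l,[(np.round(d["centre"],1).tolist(),round(d["score"],2)) for d in env.recognise("scene",l)[:2]])
# change of the knob region against the picture taken just after release (s4, 400x500 crop of 120x150)
a=cv2.resize(cv2.imread("pics/s4.png")[:,:400],(120,150),interpolation=cv2.INTER_AREA).max(2);b=im[170:320,290:410].max(2)
for q in (a,b):
    D=(q[30:52,38:62]<45);y,x=np.nonzero(D);print("knob centroid",round(x.mean()+328,1),round(y.mean()+200,1),"top row",y.min()+200,D.sum())
E
```

```text
[([1.7, -6.0], 26), ([-6.9, 7.1], 21)] exp7 ~ (.3,-1) dir
plunger_grip [([342.6, 208.6], 0.51)]
collar_grip [([354.2, 246.3], 0.65), ([402.6, 281.0], 0.47)]
shaft_tip [([353.1, 268.7], 0.58)]
beaker [([351.0, 320.8], 0.78)]
powder_jar [([292.2, 295.4], 0.56)]
tall_bottle [([291.3, 233.0], 0.56)]
amber_bottle [([401.2, 282.2], 0.6)]
small_jar [([388.3, 248.1], 0.77), ([291.8, 232.0], 0.71)]
knob centroid 339.5 212.7 top row 205 94
knob centroid 340.6 213.4 top row 205 68
```

```bash
python3 -c "
from workcell import env
print(env.hand_in())"
```

```text
the job is handed in; nothing more can be done
None
```

I handed the job in at about 45 s of the 72 s allowed, with no verdict returned: by my last camera readings the shaft is over the beaker, the plunger is home in its notch, the collar stands at 7 and the arm is clear. One collar grip slipped off and pressed down with about 46 N through the shut fingertips; nothing I checked afterwards looked disturbed, but the spatula and balance were not re-checked.

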